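# Pour the counted nuts from the spouted tray into the kit box

### The arm

A 6-joint arm with a two-finger parallel gripper is mounted at the origin on a cart in front of the work surface, level with it; the furniture and walls round the work are solid. World frame = base frame: x ahead of the robot, y to its left, z up, the work surface at z = 0. Lengths are in m, angles in rad, forces in N, time in s.
With the tool pointing down it reaches from about 0.35 to 0.975 m from the base axis. Payload 17.4 kg.
Tool frame: the origin (TCP) lies midway between the tips of the shut fingers; the grasp point (between the pads) lies 19 mm behind it; z points along the fingers, y is the line along which they close (so a half turn about z gives the same grasp; the last joint's range is limited). The gripper opens to 85 mm and grips with 20 to 120 N. Pads are 22 mm wide; open, the fingers measure 114 mm over their backs; the gripper's body (76 mm by 85 mm) begins 54 mm behind the grasp point. The pads swing forward as they close: fully open they stand 13 mm farther back than shut.
Start: joints at [-1.313, 0.116, 1.442, -0, 1.584, -0.038], TCP at [0.197, -0.646, 0.231] pointing down, gripper open.
Joint ranges: [-2.83, 2.83], [-0.83, 2.19], [0.07, 2.5], [-1.14, 4.28], [0.01, 3], [-2.97, 2.97]. Speed limits (rad/s): [1.89, 1.89, 2.22, 3.14, 3.14, 3.14].

### API

Orientations are given as a unit quaternion [w, x, y, z].
In Python, from rig import * gives the robot as it stands. The module is installed in compiled form; this text tells all that it offers.
- The arm moves only by the tool play_rows, never from a script. Its argument "motion" is a list of rows, each a list of 7 numbers: the closure, from -1 (fully open) to 1 (shut), so that 0 is half open, then the shift along the tool's x, y, z in m, then the turn, a rotation vector about the tool's x, y, z in rad. A call has 1 to 8 rows; each row shifts and turns the commanded pose from where the row before left it, along the tool's axes as they then stand; what a row does not reach is not made up. A row lasts 1/10 s, in which the tool goes at most 50 mm and 8.59 degrees, less where a joint would pass 70% of its speed; a pose out of reach is approached as far as the arm can. A call with a gripper value outside its range is refused whole. The fingers move at their own pace and stop on an object; "newtons" is the grip in N (left out, the last holds). Time passes only in rows, so rows that do not move let the fingers close. It gives the time, the measured TCP pose, the force, the opening and the grip force at its end, in the units of the state.
- get_state(): the state, without advancing time (a new reading comes with each control period).
- capture(name): name is "scene" or "top" or "wrist"; returns the picture (420x560x3 uint8, blue, green, red); there is no depth.
- camera_params(name): a dict with "mtx" (3x3 intrinsics, pixels), "dist" ([k1, k2, p1, p2, k3] as OpenCV has them; the pictures are not rectified), "R" (3x3) and "t" (3): a world point X has camera coordinates R X + t; the wrist camera has in their place "tool_from_camera" (4x4, takes a point from camera to tool coordinates, whose origin is the TCP and whose axes are the flange's). Camera axes: x right, y down, z forward; pixel columns grow to the right and rows downward; lengths in m; the calibration is good to about 2 mm. A picture is of the moment at which its call begins: read the wrist's pose just before it. camera_params takes no time and is no camera call.
- job_done(): hands the job in; it is judged then, once.
The state is a dict: "clock": time; "qpos": joint angles; "qd": joint speeds; "joint_efforts": joint torques, N m; "eef_pos": TCP position; "tool_rot": TCP orientation; "contact_force": force on the tool from outside, world axes, zero at the start; "wrist_torque": the same for the moment, N m; "finger_gap": finger opening in m; "gripper_force": force on a finger pad.
Only numpy, scipy, OpenCV 4.12 (cv2) and the standard library are available. Lean on these libraries where they do the work, as an engineer would, in place of code of your own. Each camera call takes 0.05 s, during which the arm holds its last target. There are 200 camera calls.

### The job

Complete the bolt kit: carry the counting tray level by its handle to the open kit box, hold its spout low over the empty half and tip the tray over that corner until all six nuts have run out through the spout into the empty half, none among the bolts. Then set the empty tray down flat on the bench and shut the lid of the box fully, leaving the other things on the bench where they are.

Things in the scene. Friction and masses are not known exactly. Their poses are not given: they have to be found in the camera images.
- tray_grip (a point): Centre of the black grip sleeve of the counting tray's handle, 62 mm above the tray's underside, over its middle and centre of mass (0.2 to 0.34 kg). Sleeve: square bar 16 mm wide (x), 16 high, 84 long (y), free beneath down to the nuts. The handle spans from side corner to side corner, legs at y = -83 and +83 mm. Frame of the tray: +x from its middle to the spout, z up from its floor.
- tray_spout (a point): Lip of the spout at one corner of the loose tray (bare aluminium, 140 mm square, rim 16.5 mm high, walls 3, floor 2.5): middle of the floor's front edge, 2.5 mm above the underside, 106 mm ahead (x) of tray_grip and 59.5 mm below it. Open channel 54 mm wide inside, 60 outside, cheeks 16.5 mm high; the front walls run into it at 45 degrees, where nuts can wedge until rocked. Axes as tray_grip.
- kit_box: Grey plastic kit box with a hinged lid, fixed, outside 110 (x) x 150 (y) x 45 mm high without lid; origin at the centre of its underside, z up, hinge along its +x side, front -x. Walls and floor 3 mm. A divider at y = 0, 36 mm high, makes two halves: the half at -y holds six bolts lying side by side, the half at +y is empty.
- empty_half (a point): Centre of the floor of the box's empty half: inside 104 mm (box x, -52 to 52) by 70 mm (box y, 1.5 to 72), 42 mm below the rim. It lies 37 mm to the +y side of the box's origin. Axes as the box.
- kit_box_lid (a joint): Lid of the box, radians: 0 shut flat on the box, up to 1.92 leaning back past upright; starts open at 1.5 to 1.9. Stiff hinge: the lid stays where it is left and takes up to 0.1 N m to move (1 N at its edge). Axis along the box's y at x = 57.5, z = 46.5 mm in the box's frame. Lid 3 mm thick, 153 mm wide, a clear pane in a grey frame; shut, its upper face is 48 mm above the bench.
- lid_tab (a point): Tip of the thumb tab (36 mm wide, 3 mm thick, standing out 9 mm) in the middle of the lid's free edge, 123.5 mm from the hinge axis; moves with the lid. At lid 0 its axes are those of the box.
- nut_0_centre (a point): One of the six equal steel hex nuts lying loose in the tray at the start: 17 mm across flats, 8 mm high, 11 g; this point is its centre, z its bore. They are smooth: friction coefficient about 0.16 to 0.24 on everything.
- nut_1_centre (a point): One of the six equal steel hex nuts lying loose in the tray at the start: 17 mm across flats, 8 mm high, 11 g; this point is its centre, z its bore. They are smooth: friction coefficient about 0.16 to 0.24 on everything.
- nut_2_centre (a point): One of the six equal steel hex nuts lying loose in the tray at the start: 17 mm across flats, 8 mm high, 11 g; this point is its centre, z its bore. They are smooth: friction coefficient about 0.16 to 0.24 on everything.
- nut_3_centre (a point): One of the six equal steel hex nuts lying loose in the tray at the start: 17 mm across flats, 8 mm high, 11 g; this point is its centre, z its bore. They are smooth: friction coefficient about 0.16 to 0.24 on everything.
- nut_4_centre (a point): One of the six equal steel hex nuts lying loose in the tray at the start: 17 mm across flats, 8 mm high, 11 g; this point is its centre, z its bore. They are smooth: friction coefficient about 0.16 to 0.24 on everything.
- nut_5_centre (a point): One of the six equal steel hex nuts lying loose in the tray at the start: 17 mm across flats, 8 mm high, 11 g; this point is its centre, z its bore. They are smooth: friction coefficient about 0.16 to 0.24 on everything.
- masking_roll: Bystander: roll of masking tape lying flat, 100 mm across, 25 mm high; origin at the centre of its underside.
- spare_glass: Bystander: oval spare mirror glass lying flat, 97 x 150 x 9 mm; origin at the centre of its underside.
- barcode_scanner: Bystander: hand scanner lying on its side, 144 x 96 x 40 mm; origin at the centre of its underside.

How it is judged:
By the outcome, as a careful person would: the job done as asked, in the order asked, and still so for the second after the job is handed in, with the robot touching nothing.
It also fails if it takes over 72 s, if anything falls off the work surface, if the arm or the gripper's body presses on something with over 40 N, if the wrist force passes 120 N, or if a joint passes its speed limit or range.

## Working session

There is one attempt and no reset: what is moved stays moved. The work goes in short steps, Python scripts to look and compute and a tool call to move; the robot and the scene stay as the last step left them, time stands still between calls to the robot, and variables do not carry over. Pictures are saved under pics/ and viewed, at most 10 in all, crops included, and the job is handed in when it is done.

Besides the shell and the picture viewer there is one more tool, called after "Request:" by a JSON object that holds its "method" and its "body", one argument or row to a line. play_rows: Moves the arm, as the interface text tells. Its arguments: {"type":"object","properties":{"motion":{"type":"array","items":{"type":"array","items":{"type":"number"}}},"newtons":{"type":"number"}},"required":["motion"]}

```bash
mkdir -p pics
python3 - <<'E'
from rig import *
import cv2,numpy as np
for n in ("scene","top"):
    cv2.imwrite(f"pics/{n}0.png",capture(n)); p=camera_params(n)
    print(n,np.round(p["mtx"],1).tolist(),np.round(p["R"],3).tolist(),np.round(p["t"],3).tolist(),p["dist"])
print(camera_params("wrist"));print(get_state())
E
```

```text
scene [[497.1, 0.0, 274.9], [0.0, 497.1, 209.2], [0.0, 0.0, 1.0]] [[-0.847, -0.532, 0.016], [-0.294, 0.443, -0.847], [0.443, -0.722, -0.532]] [0.412, 0.217, 1.283] [0.05819254 0.         0.         0.         0.        ]
top [[530.8, 0.0, 282.4], [0.0, 530.8, 207.1], [0.0, 0.0, 1.0]] [[0.0, -1.0, 0.001], [-0.986, -0.001, -0.167], [0.167, -0.0, -0.986]] [-0.026, 0.479, 1.701] [-0.19723213  0.          0.          0.          0.        ]
{'mtx': array([[300.76170708,   0.        , 279.61977759],
       [  0.        , 300.76170708, 209.4627006 ],
       [  0.        ,   0.        ,   1.        ]]), 'dist': array([0.01820465, 0.        , 0.        , 0.        , 0.        ]), 'tool_from_camera': array([[ 9.00142908e-04, -9.56354287e-01, -2.92208260e-01,
         7.43300285e-02],
       [ 9.99998963e-01,  1.18927829e-03, -8.11850496e-04,
         2.58936030e-04],
       [ 1.12393364e-03, -2.92207226e-01,  9.56354366e-01,
        -1.42542711e-01],
       [ 0.00000000e+00,  0.00000000e+00,  0.00000000e+00,
         1.00000000e+00]])}
{'clock': 0.1, 'qpos': array([-1.31282275e+00,  1.16439169e-01,  1.44222248e+00,  1.97672925e-05,
        1.58396555e+00, -3.77984464e-02]), 'qd': array([-8.69489857e-04, -6.36977389e-04, -1.04429679e-03, -1.13925091e-03,
       -1.74001129e-03,  4.73202813e-05]), 'joint_efforts': array([ 3.53359494e-03, -7.33662486e+01, -6.33784604e+01,  3.07288462e-05,
        5.26833959e-03,  3.92053119e-05]), 'eef_pos': array([ 0.19670267, -0.64552661,  0.2306203 ]), 'tool_rot': array([-5.15224540e-04,  9.89084628e-01,  1.47347652e-01, -4.70070191e-05]), 'contact_force': array([ 0.17402122, -0.66124624,  0.30194071]), 'wrist_torque': array([0.01108164, 0.01592047, 0.05637372]), 'gripper_force': 0.0, 'finger_gap': 0.08515916199831104}
```

View pics/top0.png

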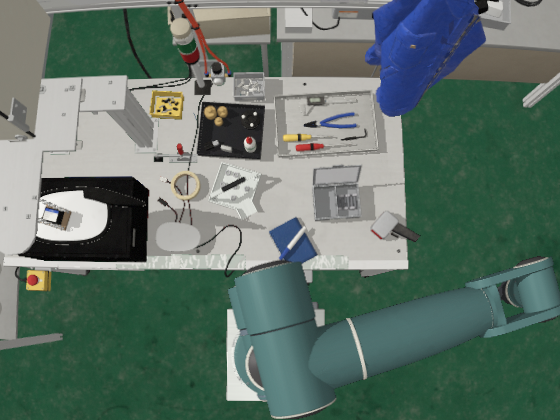

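View pics/scene0.png

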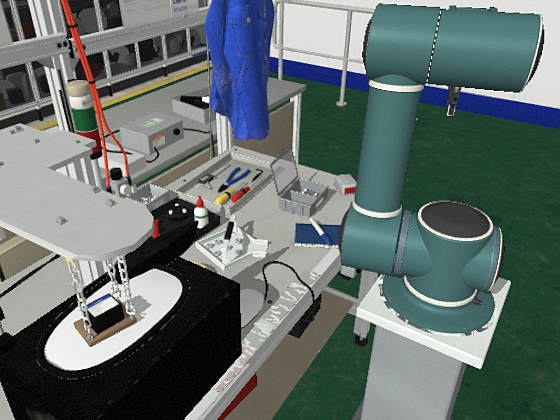

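The top view shows the tray at about (235,187) with a black grip, its spout toward (255,212), and the box at (337,200) with its lid on the far side and the bolts in the right half. I'll enlarge that region.

```bash
python3 - <<'E'
import cv2
a=cv2.imread("pics/top0.png")[140:260,195:375]
cv2.imwrite("pics/c1.png",cv2.resize(a,None,fx=4.4,fy=4.4,interpolation=cv2.INTER_CUBIC))
E
cat > h.py <<'E'
from rig import *
import cv2,numpy as np
from scipy.spatial.transform import Rotation as Ro
def pose():
    s=get_state(); q=s["tool_rot"]; T=np.eye(4)
    T[:3,:3]=Ro.from_quat([q[1],q[2],q[3],q[0]]).as_matrix(); T[:3,3]=s["eef_pos"]; return T
def cam(n,T=None):
    p=camera_params(n)
    if n=="wrist":
        M=(pose() if T is None else T)@p["tool_from_camera"]; R=M[:3,:3].T; t=-R@M[:3,3]
    else: R,t=np.array(p["R"]),np.array(p["t"])
    return p["mtx"],np.array(p["dist"]),R,t
def ray(c,uv):
    K,d,R,t=c; x=cv2.undistortPoints(np.array(uv,float).reshape(-1,1,2),K,d).reshape(-1,2)
    return -R.T@t, np.c_[x,np.ones(len(x))]@R
def onz(c,uv,z):
    o,d=ray(c,uv); return o+d*((z-o[2])/d[:,2])[:,None]
def proj(c,P):
    K,d,R,t=c; return cv2.projectPoints(np.array(P,float).reshape(-1,1,3),cv2.Rodrigues(R)[0],t,K,d)[0].reshape(-1,2)
E
python3 - <<'E'
from h import *
c=cam("top")
print(onz(c,[[233,185]],.062),onz(c,[[337,200]],.04),onz(c,[[256,212]],.01))
E
```

```text
[[0.54853429 0.13606466 0.062     ]] [[ 0.50292391 -0.20538661  0.04      ]] [[0.46754164 0.06256292 0.01      ]]
```

View pics/c1.png

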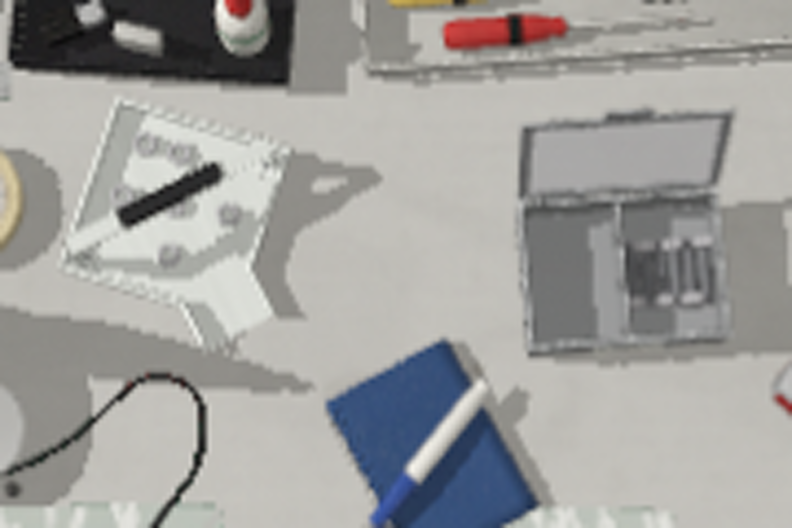

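The crop shows the black sleeve running from (118,215) to (220,172), the spout lip from (210,350) to (275,312), and the empty half of the box at crop (570,275). The bolts are on the right and the lid leans back at the top. I'll start moving and take closer looks on the way.

Request:
{"method": "play_rows", "body": {
  "motion": [
    [-1, 0, 0, -0.008, 0, 0, -0.1434],
    [-1, 0, 0, -0.008, 0, 0, -0.1434],
    [-1, 0, 0, -0.008, 0, 0, -0.1434],
    [-1, 0, 0, -0.008, 0, 0, -0.1434],
    [-1, 0, 0, -0.008, 0, 0, -0.1434],
    [-1, 0, 0, -0.008, 0, 0, -0.1434],
    [-1, 0, 0, -0.008, 0, 0, -0.1434],
    [-1, 0, 0, -0.008, 0, 0, -0.1434]
  ]
}}

```text
clock: 0.9
eef_pos: [0.1967, -0.6456, 0.2952]
tool_rot: [-0.0, 0.749, 0.663, 0.0]
contact_force: [-0.7, 0.3, -0.0]
finger_gap: 0.0852
gripper_force: 0.0
```

Request:
{"method": "play_rows", "body": {
  "motion": [
    [-1, 0, 0, 0, 0, 0, -0.1434],
    [-1, 0, 0, 0, 0, 0, -0.1434],
    [-1, 0, 0, 0, 0, 0, -0.1434],
    [-1, 0, 0, 0, 0, 0, -0.1434],
    [-1, 0.0267, 0.0362, 0, 0, 0, 0],
    [-1, 0.0267, 0.0362, 0, 0, 0, 0],
    [-1, 0.0267, 0.0362, 0, 0, 0, 0],
    [-1, 0.0267, 0.0362, 0, 0, 0, 0]
  ]
}}

```text
clock: 1.7
eef_pos: [0.2818, -0.4853, 0.2949]
tool_rot: [-0.0, 0.533, 0.846, 0.0]
contact_force: [0.2, -0.1, 0.1]
finger_gap: 0.0856
gripper_force: 0.0
```

Request:
{"method": "play_rows", "body": {
  "motion": [
    [-1, 0.0267, 0.0362, 0, 0, 0, 0],
    [-1, 0.0267, 0.0362, 0, 0, 0, 0],
    [-1, 0.0267, 0.0362, 0, 0, 0, 0],
    [-1, 0.0267, 0.0362, 0, 0, 0, 0],
    [-1, 0.0267, 0.0362, 0, 0, 0, 0],
    [-1, 0.0267, 0.0362, 0, 0, 0, 0],
    [-1, 0.0267, 0.0362, 0, 0, 0, 0],
    [-1, 0.0267, 0.0362, 0, 0, 0, 0]
  ]
}}

```text
clock: 2.5
eef_pos: [0.4509, -0.1675, 0.2952]
tool_rot: [0.0, 0.533, 0.846, 0.0]
contact_force: [-0.3, -0.8, -0.3]
finger_gap: 0.0856
gripper_force: 0.0
```

Run:
```python
from h import *
T=pose(); np.save("T1.npy",T); a=capture("wrist"); cv2.imwrite("pics/w1.png",a); print(np.round(T,4)); print(get_state()["qpos"])
```

```text
[[-4.311e-01  9.023e-01  1.000e-04  4.509e-01]
 [ 9.023e-01  4.311e-01 -1.000e-04 -1.675e-01]
 [-1.000e-04  1.000e-04 -1.000e+00  2.952e-01]
 [ 0.000e+00  0.000e+00  0.000e+00  1.000e+00]]
[-0.39956831 -0.32028581  1.74316293  0.00224094  1.71871526 -0.84807286]
```

View pics/w1.png

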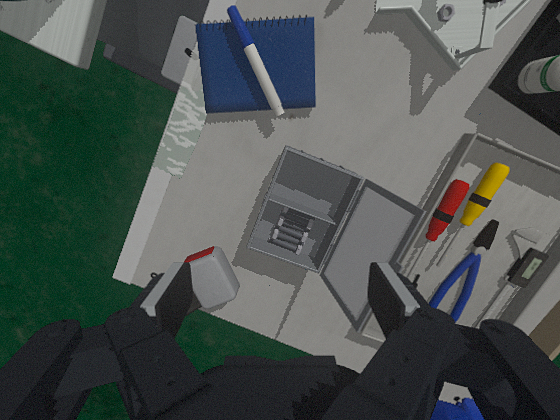

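The wrist view shows the box rim corners at about (288,147), (362,180), (249,251) and (321,271). The lid's free edge runs (421,209) to (363,330), and the bolts sit in the right half, so the empty half is at about (315,180). The tray is at the top.

Run:
```python
from h import *
T=np.load("T1.npy"); c=cam("wrist",T)
P=onz(c,[[288,147],[362,180],[249,251],[321,271]],.045); print(P.round(4)); m=P[:,:2].mean(0); print(m)
ct=cam("top"); u=lambda L:[[195+x/4.4,140+y/4.4] for x,y in L]
Q=onz(ct,u([[527,353],[523,200],[726,347],[720,195]]),.045); print(Q.round(4),Q.mean(0))
for A in (P,Q):
    y=A[0]-A[2]+A[1]-A[3]; print("yaw",np.degrees(np.arctan2(-y[0],y[1])), [np.linalg.norm(A[i]-A[j]) for i,j in((0,1),(2,3),(0,2),(1,3))])
S=onz(ct,u([[118,215],[220,172]]),.070); print("sleeve",S.round(4),S.mean(0))
L=onz(ct,u([[210,350],[275,312]]),.01); print("lip",L.round(4),L.mean(0)); d=L.mean(0)-S.mean(0);print(np.degrees(np.arctan2(d[1],d[0])),np.linalg.norm(d[:2]))
# lid edge: intersect ray of mid edge with vertical plane through box center (box axes)
o,d=ray(c,[[421,209],[363,330]]); hz=.0465
yb=np.degrees(0)
y=P[0]-P[2]+P[1]-P[3]; yw=np.arctan2(-y[0],y[1]); ex=np.array([np.cos(yw),np.sin(yw)])
for a in (1.5,1.6,1.7,1.8,1.9):
    r=57.5e-3-np.cos(a)*.1145; z=.0465+np.sin(a)*.1145
    w=np.array([[ex[0]*r-ex[1]*s,ex[1]*r+ex[0]*s] for s in(.0765,-.0765)])+m
    print(a,proj(c,np.c_[w,[z,z]]).round(0).tolist())
# wrist ik orientation check
q1=-.33
for yaw in(-90,-75,-60,-45):
  for th in(0,20,40):
    z=np.radians(yaw); h=np.array([np.cos(z),np.sin(z),0]); R0=np.c_[np.cross(-h,[0,0,-1]),-h,[0,0,-1]]
    ax=np.cross([0,0,1],h); R=Ro.from_rotvec(ax*np.radians(th)).as_matrix()@R0
    for a in (1.3,):
      M=(Ro.from_euler('ZY',[q1,a]).inv()*Ro.from_matrix(R)*Ro.from_euler('z',-np.pi/2)).as_euler('ZYZ',degrees=True); print(yaw,th,a,M.round(0))
```

```text
[[ 0.444  -0.1282  0.045 ]
 [ 0.5513 -0.1245  0.045 ]
 [ 0.4579 -0.283   0.045 ]
 [ 0.5652 -0.2668  0.045 ]]
[ 0.50457863 -0.20065155]
[[ 0.4349 -0.131   0.045 ]
 [ 0.5507 -0.1292  0.045 ]
 [ 0.4393 -0.2795  0.045 ]
 [ 0.5549 -0.2778  0.045 ]] [ 0.49494931 -0.204378    0.045     ]
yaw 5.345579069900762 [np.float64(0.10731917456309838), np.float64(0.10855337130250743), np.float64(0.15545146183225136), np.float64(0.1429682132842302)]
yaw 1.6626079279702684 [np.float64(0.11582365160144781), np.float64(0.11556504167534984), np.float64(0.1485470257829126), np.float64(0.14868863640246918)]
sleeve [[0.534  0.1716 0.07  ]
 [0.5665 0.0964 0.07  ]] [0.55025951 0.13401361 0.07      ]
lip [[0.4421 0.1066 0.01  ]
 [0.4712 0.0576 0.01  ]] [0.45664923 0.08208627 0.01      ]
-150.98206076586303 0.10704827900631425
1.5 [[392.0, 198.0], [329.0, 325.0]]
1.6 [[403.0, 202.0], [339.0, 329.0]]
1.7 [[414.0, 205.0], [348.0, 331.0]]
1.8 [[423.0, 209.0], [357.0, 333.0]]
1.9 [[432.0, 212.0], [366.0, 334.0]]
-90 0 1.3 [   0.  106. -109.]
-90 20 1.3 [  20.  111. -102.]
-90 40 1.3 [ 42. 114. -94.]
-75 0 1.3 [   0.  106. -124.]
-75 20 1.3 [  18.  116. -117.]
-75 40 1.3 [  40.  123. -107.]
-60 0 1.3 [   0.  106. -139.]
-60 20 1.3 [  15.  120. -133.]
-60 40 1.3 [  35.  132. -121.]
-45 0 1.3 [   0.  106. -154.]
-45 20 1.3 [  10.  123. -150.]
-45 40 1.3 [  26.  140. -139.]
```

Request:
{"method": "play_rows", "body": {
  "motion": [
    [-1, 0.0287, 0.0274, 0.01, 0, 0, 0],
    [-1, 0.0287, 0.0274, 0.01, 0, 0, 0],
    [-1, 0.0287, 0.0274, 0.01, 0, 0, 0],
    [-1, 0.0287, 0.0274, 0.01, 0, 0, 0],
    [-1, 0.0287, 0.0274, 0.01, 0, 0, 0],
    [-1, 0.0287, 0.0274, 0.01, 0, 0, 0],
    [-1, 0.0287, 0.0274, 0.01, 0, 0, 0],
    [-1, 0.0287, 0.0274, 0.01, 0, 0, 0]
  ]
}}

```text
clock: 3.35
eef_pos: [0.5494, 0.134, 0.2147]
tool_rot: [-0.0, 0.533, 0.846, -0.0]
contact_force: [0.5, -0.8, 0.1]
finger_gap: 0.0853
gripper_force: 0.0
```

Run:
```python
from h import *
T=pose(); np.save("T2.npy",T); a=capture("wrist"); cv2.imwrite("pics/w2.png",a); print(np.round(T,4))
```

```text
[[-4.314e-01  9.022e-01 -2.000e-04  5.494e-01]
 [ 9.022e-01  4.314e-01 -1.000e-04  1.340e-01]
 [-0.000e+00 -2.000e-04 -1.000e+00  2.147e-01]
 [ 0.000e+00  0.000e+00  0.000e+00  1.000e+00]]
```

View pics/w2.png

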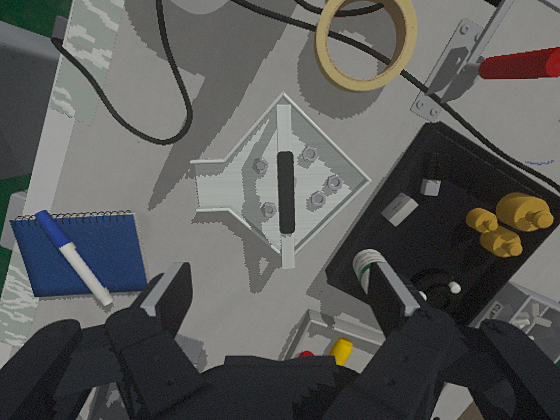

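The sleeve runs from about (285,151) to (288,233), the spout is at left (194,187), and five nuts are visible with the sixth probably under the handle. I'll measure the sleeve with a dark mask.

Run:
```python
from h import *
T=np.load("T2.npy"); c=cam("wrist",T); a=cv2.imread("pics/w2.png")
m=(a.max(2)<70).astype(np.uint8); m[:140]=0;m[245:]=0;m[:,:265]=0;m[:,:310][:]=m[:,:310];m[:,310:]=0
n,l,s,ce=cv2.connectedComponentsWithStats(m); i=1+s[1:,4].argmax(); print(s[i],ce[i])
pts=np.argwhere(l==i)[:,::-1]; r=cv2.minAreaRect(pts.astype(np.float32)); b=cv2.boxPoints(r); print(r)
W=onz(c,b,.070); ctr=W.mean(0)
b=W[np.argsort(b[:,1])]; d=b[2:].mean(0)-b[:2].mean(0); print(ctr,np.linalg.norm(d))
# handle direction d is along +-tray y
yaw=np.arctan2(d[0],-d[1]) # perp: x = (dy,-dx) or neg
for v in((d[1],-d[0]),(-d[1],d[0])): print("x yaw",np.degrees(np.arctan2(v[1],v[0])))
L=onz(c,[[193,161],[196,211]],.0165); print("cheek tips",L,L.mean(0))
D=ctr-T[:3,3]; print("tool shift",T[:3,:3].T@D)
```

```text
[ 277  151   18   83 1256] [285.88296178 191.60509554]
((285.6389465332031, 192.02896118164062), (81.9814453125, 16.038923263549805), 88.78113555908203)
[0.55337157 0.13928147 0.07      ] 0.08272491339026056
x yaw -152.86839272522323
x yaw 27.13160727477675
cheek tips [[0.44938656 0.11672847 0.0165    ]
 [0.47357406 0.06291314 0.0165    ]] [0.46148031 0.08982081 0.0165    ]
tool shift [0.00304492 0.00583795 0.14467044]
```

Request:
{"method": "play_rows", "body": {
  "motion": [
    [-1, 0.003, 0.0058, 0.02, 0, 0, -0.029],
    [-1, 0, 0, 0.03, 0, 0, 0],
    [-1, 0, 0, 0.03, 0, 0, 0],
    [-1, 0, 0, 0.03, 0, 0, 0],
    [-1, 0, 0, 0.03, 0, 0, 0],
    [-1, 0, 0, 0.02, 0, 0, 0],
    [-1, 0, 0, 0.0127, 0, 0, 0],
    [0, 0, 0, 0, 0, 0, 0]
  ],
  "newtons": 60
}}

```text
clock: 4.2
eef_pos: [0.5525, 0.1373, 0.041]
tool_rot: [-0.001, 0.521, 0.854, -0.001]
contact_force: [-0.3, 0.3, 1.0]
finger_gap: 0.0734
gripper_force: 0.0
```

Request:
{"method": "play_rows", "body": {
  "motion": [
    [1, 0, 0, 0, 0, 0, 0],
    [1, 0, 0, 0, 0, 0, 0],
    [1, 0, 0, 0, 0, 0, 0],
    [1, 0, 0, 0, 0, 0, 0],
    [1, 0, 0, 0, 0, 0, 0],
    [1, 0, 0, 0, 0, 0, 0],
    [1, 0, 0, 0, 0, 0, 0],
    [1, 0, 0, 0, 0, 0, 0]
  ]
}}

```text
clock: 5.0
eef_pos: [0.5537, 0.1377, 0.0436]
tool_rot: [0.0, 0.521, 0.854, 0.0]
contact_force: [-0.9, -0.2, 6.6]
finger_gap: 0.0151
gripper_force: 59.7
```

Grip holds (gap 15 mm). Now I'll lift, then check it.

Request:
{"method": "play_rows", "body": {
  "motion": [
    [1, 0, 0, -0.005, 0, 0, 0],
    [1, 0, 0, -0.01, 0, 0, 0],
    [1, 0, 0, -0.02, 0, 0, 0],
    [1, 0, 0, -0.025, 0, 0, 0],
    [1, 0, 0, -0.025, 0, 0, 0],
    [1, 0, 0, -0.02, 0, 0, 0],
    [1, 0, 0, -0.01, 0, 0, 0],
    [1, 0, 0, -0.005, 0, 0, 0]
  ]
}}

```text
clock: 5.8
eef_pos: [0.5534, 0.1376, 0.1636]
tool_rot: [0.0, 0.521, 0.854, 0.0]
contact_force: [0.4, 0.2, -3.6]
finger_gap: 0.0149
gripper_force: 58.7
```

Request:
{"method": "play_rows", "body": {
  "motion": [
    [1, -0.0012, -0.0019, 0, 0, 0, 0],
    [1, -0.0036, -0.0058, 0, 0, 0, 0],
    [1, -0.006, -0.0096, 0, 0, 0, 0],
    [1, -0.0083, -0.0134, 0, 0, 0, 0],
    [1, -0.0095, -0.0154, 0, 0, 0, 0],
    [1, -0.0101, -0.0163, 0, 0, 0, 0],
    [1, -0.0101, -0.0163, 0, 0, 0, 0],
    [1, -0.0107, -0.0173, 0, 0, 0, 0]
  ]
}}

```text
clock: 6.6
eef_pos: [0.494, 0.0392, 0.1626]
tool_rot: [0.0, 0.521, 0.853, 0.0]
contact_force: [0.1, 0.1, -2.6]
finger_gap: 0.0152
gripper_force: 58.7
```

Request:
{"method": "play_rows", "body": {
  "motion": [
    [1, -0.0107, -0.0173, 0, 0, 0, 0],
    [1, -0.0101, -0.0163, 0, 0, 0, 0],
    [1, -0.0101, -0.0163, 0, 0, 0, 0],
    [1, -0.0095, -0.0154, 0, 0, 0, 0],
    [1, -0.0083, -0.0134, 0, 0, 0, 0],
    [1, -0.006, -0.0096, 0, 0, 0, 0],
    [1, -0.0036, -0.0058, 0, 0, 0, 0],
    [1, -0.0012, -0.0019, 0, 0, 0, 0]
  ]
}}

```text
clock: 7.4
eef_pos: [0.4365, -0.0567, 0.1627]
tool_rot: [0.0, 0.521, 0.853, 0.0]
contact_force: [-0.2, -0.3, -4.0]
finger_gap: 0.0151
gripper_force: 58.7
```

Request:
{"method": "play_rows", "body": {
  "motion": [
    [1, 0, 0, 0, 0, 0, -0.03],
    [1, 0, 0, 0, 0, 0, -0.07],
    [1, 0, 0, 0, 0, 0, -0.1],
    [1, 0, 0, 0, 0, 0, -0.12],
    [1, 0, 0, 0, 0, 0, -0.12],
    [1, 0, 0, 0, 0, 0, -0.123],
    [1, 0, 0, 0, 0, 0, -0.123],
    [1, 0, 0, 0, 0, 0, -0.123]
  ]
}}

```text
clock: 8.2
eef_pos: [0.4371, -0.0555, 0.1624]
tool_rot: [-0.0, 0.139, 0.99, 0.0]
contact_force: [-0.5, -0.4, -3.3]
finger_gap: 0.015
gripper_force: 58.7
```

Request:
{"method": "play_rows", "body": {
  "motion": [
    [1, 0, 0, 0, 0, 0, -0.123],
    [1, 0, 0, 0, 0, 0, -0.123],
    [1, 0, 0, 0, 0, 0, -0.123],
    [1, 0, 0, 0, 0, 0, -0.12],
    [1, 0, 0, 0, 0, 0, -0.12],
    [1, 0, 0, 0, 0, 0, -0.1],
    [1, 0, 0, 0, 0, 0, -0.07],
    [1, 0, 0, 0, 0, 0, -0.03]
  ]
}}

```text
clock: 9.0
eef_pos: [0.4371, -0.0556, 0.1625]
tool_rot: [-0.0, -0.26, 0.966, 0.0]
contact_force: [0.2, 0.2, -4.0]
finger_gap: 0.0147
gripper_force: 58.7
```

Run:
```python
from h import *
T=pose(); np.save("T3.npy",T); w=capture("wrist"); t=capture("top")[120:260,215:395]
t=cv2.resize(t,(480,373),interpolation=cv2.INTER_CUBIC); w=cv2.resize(w[:,:],(320,240)); o=np.zeros((373,800,3),np.uint8); o[:,:480]=t; o[:240,480:]=w
cv2.imwrite("pics/m3.png",o); print(np.round(T,4)); s=get_state(); print(s["qpos"],s["contact_force"],s["finger_gap"])
```

```text
[[-8.648e-01 -5.021e-01 -2.000e-04  4.371e-01]
 [-5.021e-01  8.648e-01  2.000e-04 -5.560e-02]
 [ 1.000e-04  2.000e-04 -1.000e+00  1.625e-01]
 [ 0.000e+00  0.000e+00  0.000e+00  1.000e+00]]
[-1.84776892e-01 -3.92792936e-01  2.00996589e+00  5.72588177e-05
  1.52466750e+00 -2.27845540e+00] [-0.43353139  0.65831661 -3.90575243] 0.01516739188810418
```

View pics/m3.png

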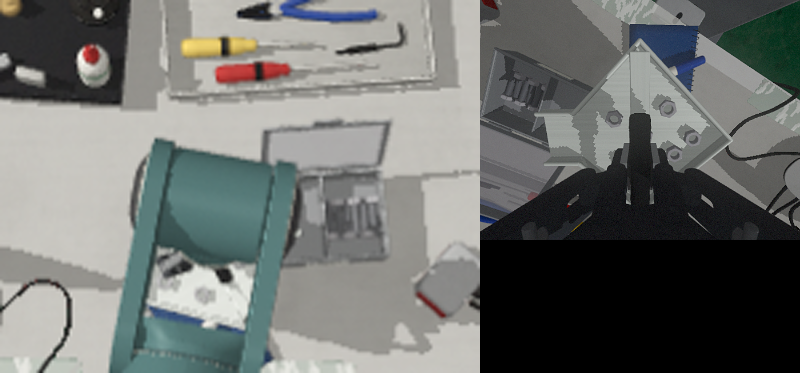

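The tray is level with its nuts still in it, the spout points at the box's empty half, and the bolts are visible to the right of it. Next I'll descend and start the tilt about the lip.

Request:
{"method": "play_rows", "body": {
  "motion": [
    [1, 0, 0, 0.004, 0, 0, 0],
    [1, 0, 0, 0.008, 0, 0, 0],
    [1, 0, 0, 0.01, 0, 0, 0],
    [1, 0, 0, 0.011, 0, 0, 0],
    [1, 0, 0, 0.011, 0, 0, 0],
    [1, 0, 0, 0.01, 0, 0, 0],
    [1, 0, 0, 0.007, 0, 0, 0],
    [1, 0, 0, 0.004, 0, 0, 0]
  ]
}}

```text
clock: 9.9
eef_pos: [0.4367, -0.056, 0.0968]
tool_rot: [-0.0, -0.258, 0.966, 0.0]
contact_force: [0.2, 0.7, -3.3]
finger_gap: 0.0151
gripper_force: 58.7
```

Request:
{"method": "play_rows", "body": {
  "motion": [
    [1, 0, -0.0008, -0.0021, -0.02, 0, 0],
    [1, 0, -0.0013, -0.0032, -0.03, 0, 0],
    [1, 0, -0.0013, -0.0032, -0.03, 0, 0],
    [1, 0, -0.0013, -0.0032, -0.03, 0, 0],
    [1, 0, -0.0008, -0.0021, -0.02, 0, 0],
    [1, 0, -0.0008, -0.0021, -0.02, 0, 0],
    [1, 0, -0.0008, -0.0021, -0.02, 0, 0],
    [1, 0, -0.0008, -0.0021, -0.02, 0, 0]
  ]
}}

```text
clock: 10.7
eef_pos: [0.4417, -0.0644, 0.1171]
tool_rot: [-0.025, -0.257, 0.962, 0.092]
contact_force: [-0.0, 0.4, -3.5]
finger_gap: 0.015
gripper_force: 58.8
```

```bash
cat >> h.py <<'E'
def lip():
    T=pose(); w=T@np.array([0,-.106,.041,1]); print("lip",w[:3].round(4),"tilt",np.degrees(np.arccos(-T[2,2])).round(1),"tailup",(T[2,1]>0)); s=get_state(); print(s["qpos"].round(2),s["contact_force"].round(1),s["clock"])
E
python3 -c "from h import *;lip()"
```

```text
lip [ 0.4897 -0.1478  0.0567] tilt 11.0 tailup True
[-0.29 -0.26  1.99  0.13  1.55 -2.39] [-0.   0.4 -3.5] 10.7
```

Request:
{"method": "play_rows", "body": {
  "motion": [
    [1, 0, -0.0008, -0.0014, -0.02, 0, 0],
    [1, 0, -0.0008, -0.0014, -0.02, 0, 0],
    [1, 0, -0.0008, -0.0014, -0.02, 0, 0],
    [1, 0, -0.0008, -0.0014, -0.02, 0, 0],
    [1, 0, -0.0008, -0.0014, -0.02, 0, 0],
    [1, 0, -0.0008, -0.0014, -0.02, 0, 0],
    [1, 0, -0.0008, -0.0014, -0.02, 0, 0],
    [1, 0, -0.0008, -0.0014, -0.02, 0, 0]
  ]
}}

```text
clock: 11.5
eef_pos: [0.4462, -0.0722, 0.1262]
tool_rot: [-0.045, -0.254, 0.951, 0.169]
contact_force: [-0.3, 0.2, -3.6]
finger_gap: 0.0148
gripper_force: 58.8
```

Run:
```python
from h import *
lip(); cv2.imwrite("pics/w4.png",capture("wrist"))
```

```text
lip [ 0.4888 -0.1462  0.0512] tilt 20.1 tailup True
[-0.36 -0.16  1.92  0.22  1.66 -2.46] [-0.3  0.2 -3.6] 11.5
```

View pics/w4.png

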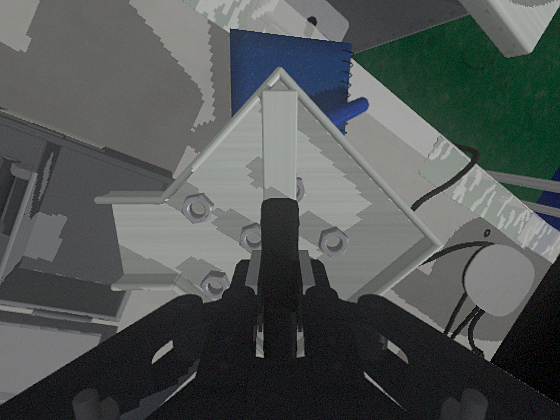

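At 20° the nuts are sliding forward. Two sit at the 45° walls near (197,208) and (214,285), and the lip overhangs the empty half with the divider at about x=40. I'll continue the tilt.

Request:
{"method": "play_rows", "body": {
  "motion": [
    [1, 0, -0.0008, -0.0021, -0.02, 0, 0],
    [1, 0, -0.0008, -0.0021, -0.02, 0, 0],
    [1, 0, -0.0008, -0.0021, -0.02, 0, 0],
    [1, 0, -0.0008, -0.0021, -0.02, 0, 0],
    [1, 0, -0.0008, -0.0021, -0.02, 0, 0],
    [1, 0, -0.0008, -0.0021, -0.02, 0, 0],
    [1, 0, -0.0008, -0.0021, -0.02, 0, 0],
    [1, 0, -0.0008, -0.0021, -0.02, 0, 0]
  ]
}}

```text
clock: 12.35
eef_pos: [0.4526, -0.0833, 0.139]
tool_rot: [-0.065, -0.25, 0.935, 0.244]
contact_force: [-0.3, 1.4, -2.5]
finger_gap: 0.015
gripper_force: 59.0
```

Request:
{"method": "play_rows", "body": {
  "motion": [
    [1, 0, -0.0008, -0.0021, -0.02, 0, 0],
    [1, 0, -0.0008, -0.0021, -0.02, 0, 0],
    [1, 0, -0.0008, -0.0021, -0.02, 0, 0],
    [1, 0, -0.0008, -0.0021, -0.02, 0, 0],
    [1, 0, -0.0008, -0.0021, -0.02, 0, 0],
    [1, 0, 0, 0, 0, 0, 0],
    [1, 0, 0, 0, 0, 0, 0],
    [1, 0, 0, 0, 0, 0, 0]
  ]
}}

```text
clock: 13.15
eef_pos: [0.4569, -0.0908, 0.1457]
tool_rot: [-0.077, -0.246, 0.922, 0.29]
contact_force: [0.2, 0.4, -2.9]
finger_gap: 0.0149
gripper_force: 59.0
```

Run:
```python
from h import *
lip(); cv2.imwrite("pics/w5.png",capture("wrist"))
```

```text
lip [ 0.4885 -0.1457  0.0514] tilt 34.9 tailup True
[-0.45 -0.    1.79  0.34  1.86 -2.53] [ 0.2  0.4 -2.9] 13.15
```

View pics/w5.png

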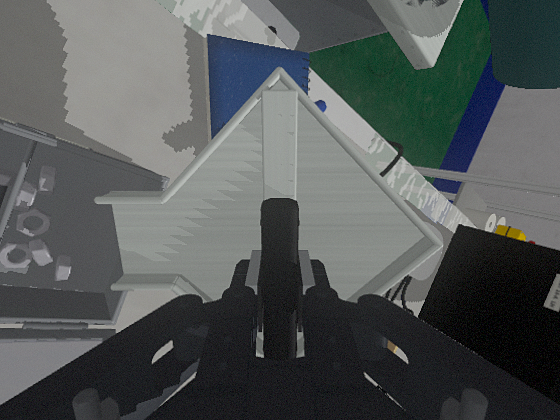

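The tray looks empty, and six nuts lie in the empty half at (47,178), (28,197), (35,220), (15,255), (40,253) and (65,267), all on the near side of the divider. I'll lift, level the tray and return it to its old spot.

Request:
{"method": "play_rows", "body": {
  "motion": [
    [1, 0, 0.0057, -0.0082, 0, 0, 0],
    [1, 0, 0.0057, -0.0082, 0, 0, 0],
    [1, 0, 0.0057, -0.0082, 0, 0, 0],
    [1, 0, 0.0057, -0.0082, 0, 0, 0],
    [1, 0, 0.0057, -0.0082, 0, 0, 0],
    [1, 0, 0.0028, 0.0082, 0.0762, 0, 0],
    [1, 0, 0.0028, 0.0082, 0.0762, 0, 0],
    [1, 0, 0.0028, 0.0082, 0.0762, 0, 0]
  ]
}}

```text
clock: 14.0
eef_pos: [0.4472, -0.0739, 0.1793]
tool_rot: [-0.048, -0.253, 0.949, 0.182]
contact_force: [-0.4, 0.3, -3.2]
finger_gap: 0.0147
gripper_force: 58.9
```

Request:
{"method": "play_rows", "body": {
  "motion": [
    [1, 0, 0.0028, 0.0082, 0.0762, 0, 0],
    [1, 0, 0.0028, 0.0082, 0.0762, 0, 0],
    [1, 0, 0.0028, 0.0082, 0.0762, 0, 0],
    [1, 0, 0.0028, 0.0082, 0.0762, 0, 0],
    [1, 0, 0.0028, 0.0082, 0.0762, 0, 0],
    [1, 0, 0, 0, 0, 0, 0],
    [1, 0, 0, 0, 0, 0, 0],
    [1, 0, 0, 0, 0, 0, 0]
  ]
}}

```text
clock: 14.8
eef_pos: [0.4361, -0.0543, 0.1428]
tool_rot: [-0.0, -0.258, 0.966, 0.001]
contact_force: [0.3, 0.2, -2.6]
finger_gap: 0.0153
gripper_force: 59.1
```

Request:
{"method": "play_rows", "body": {
  "motion": [
    [1, 0, 0, 0, 0, 0, 0.1],
    [1, 0, 0, 0, 0, 0, 0.1],
    [1, 0, 0, 0, 0, 0, 0.1],
    [1, 0, 0, 0, 0, 0, 0.1],
    [1, 0, 0, 0, 0, 0, 0.1],
    [1, 0, 0, 0, 0, 0, 0.1],
    [1, 0, 0, 0, 0, 0, 0.1],
    [1, 0, 0, 0, 0, 0, 0.1]
  ]
}}

```text
clock: 15.6
eef_pos: [0.4361, -0.0546, 0.1425]
tool_rot: [-0.001, 0.141, 0.99, 0.001]
contact_force: [-0.1, 0.9, -2.4]
finger_gap: 0.0148
gripper_force: 59.1
```

Request:
{"method": "play_rows", "body": {
  "motion": [
    [1, 0, 0, 0, 0, 0, 0.1],
    [1, 0, 0, 0, 0, 0, 0.1],
    [1, 0, 0, 0, 0, 0, 0.1],
    [1, 0, 0, 0, 0, 0, 0.1],
    [1, 0, 0, 0, 0, 0, 0.1],
    [1, 0, 0, 0, 0, 0, 0.1],
    [1, 0, 0, 0, 0, 0, 0.1],
    [1, 0, 0, 0, 0, 0, 0.118]
  ]
}}

```text
clock: 16.4
eef_pos: [0.4361, -0.0546, 0.1425]
tool_rot: [-0.001, 0.523, 0.852, 0.0]
contact_force: [-0.5, 0.3, -2.1]
finger_gap: 0.0149
gripper_force: 59.1
```

Run:
```python
from h import *
lip(); T=pose(); print(T.round(4)); print(T[:3,:3].T@(np.array([.5537,.1377,.0436])-T[:3,3]))
t=capture("top"); cv2.imwrite("pics/t6.png",cv2.resize(t[150:240,300:400],None,fx=6,fy=6,interpolation=cv2.INTER_CUBIC))
```

```text
lip [ 0.3415 -0.1025  0.1015] tilt 0.1 tailup False
[-0.18 -0.38  2.04  0.    1.49 -0.65] [-0.5  0.3 -2.1] 16.4
[[-4.524e-01  8.918e-01 -1.100e-03  4.361e-01]
 [ 8.918e-01  4.524e-01  1.500e-03 -5.460e-02]
 [ 1.800e-03 -3.000e-04 -1.000e+00  1.425e-01]
 [ 0.000e+00  0.000e+00  0.000e+00  1.000e+00]]
[0.11813103 0.1919516  0.09904355]
```

Request:
{"method": "play_rows", "body": {
  "motion": [
    [1, 0.0074, 0.012, 0, 0, 0, 0],
    [1, 0.0148, 0.024, 0, 0, 0, 0],
    [1, 0.0148, 0.024, 0, 0, 0, 0],
    [1, 0.0148, 0.024, 0, 0, 0, 0],
    [1, 0.0148, 0.024, 0, 0, 0, 0],
    [1, 0.0148, 0.024, 0, 0, 0, 0],
    [1, 0.0148, 0.024, 0, 0, 0, 0],
    [1, 0.0148, 0.024, 0, 0, 0, 0]
  ]
}}

```text
clock: 17.25
eef_pos: [0.546, 0.1286, 0.1421]
tool_rot: [-0.001, 0.52, 0.854, 0.0]
contact_force: [-0.3, 0.1, -2.7]
finger_gap: 0.0149
gripper_force: 59.1
```

Request:
{"method": "play_rows", "body": {
  "motion": [
    [1, 0.0074, 0.012, 0.01, 0, 0, 0],
    [1, 0, 0, 0.02, 0, 0, 0],
    [1, 0, 0, 0.02, 0, 0, 0],
    [1, 0, 0, 0.02, 0, 0, 0],
    [1, 0, 0, 0.015, 0, 0, 0],
    [1, 0, 0, 0.007, 0, 0, 0],
    [1, 0, 0, 0.004, 0, 0, 0],
    [1, 0, 0, 0.002, 0, 0, 0]
  ]
}}

```text
clock: 18.05
eef_pos: [0.5527, 0.139, 0.0445]
tool_rot: [-0.0, 0.521, 0.854, 0.0]
contact_force: [0.0, 0.1, -2.9]
finger_gap: 0.015
gripper_force: 59.1
```

Request:
{"method": "play_rows", "body": {
  "motion": [
    [1, 0, 0, 0.001, 0, 0, 0],
    [1, 0, 0, 0, 0, 0, 0]
  ]
}}

```text
clock: 18.25
eef_pos: [0.5527, 0.1391, 0.0438]
tool_rot: [0.0, 0.521, 0.854, 0.0]
contact_force: [-0.6, 0.2, -2.6]
finger_gap: 0.0149
gripper_force: 59.1
```

Request:
{"method": "play_rows", "body": {
  "motion": [
    [1, 0, 0, 0.001, 0, 0, 0],
    [1, 0, 0, 0.0005, 0, 0, 0],
    [1, 0, 0, 0, 0, 0, 0]
  ]
}}

```text
clock: 18.55
eef_pos: [0.5529, 0.1391, 0.0436]
tool_rot: [0.0, 0.521, 0.854, 0.001]
contact_force: [-7.4, -1.6, 12.3]
finger_gap: 0.0149
gripper_force: 61.3
```

Down and touching. I'll release and rise.

Request:
{"method": "play_rows", "body": {
  "motion": [
    [1, 0, 0, -0.001, 0, 0, 0],
    [0.6, 0, 0, 0, 0, 0, 0],
    [0, 0, 0, 0, 0, 0, 0],
    [-0.5, 0, 0, 0, 0, 0, 0],
    [-0.5, 0, 0, 0, 0, 0, 0],
    [-0.5, 0, 0, 0, 0, 0, 0],
    [-0.5, 0, 0, 0, 0, 0, 0],
    [-0.5, 0, 0, -0.01, 0, 0, 0]
  ]
}}

```text
clock: 19.35
eef_pos: [0.5517, 0.1389, 0.0519]
tool_rot: [-0.001, 0.521, 0.854, -0.001]
contact_force: [-0.4, 0.5, 0.1]
finger_gap: 0.0643
gripper_force: 0.0
```

Request:
{"method": "play_rows", "body": {
  "motion": [
    [-0.5, 0, 0, -0.02, 0, 0, 0],
    [-0.5, 0, 0, -0.03, 0, 0, 0],
    [-0.5, 0, 0, -0.03, 0, 0, 0],
    [-0.5, 0, 0, -0.03, 0, 0, 0],
    [1, 0, 0, -0.03, 0, 0, 0],
    [1, 0, 0, -0.03, 0, 0, 0],
    [1, 0, 0, -0.03, 0, 0, 0],
    [1, 0, 0, -0.03, 0, 0, 0]
  ]
}}

```text
clock: 20.15
eef_pos: [0.5522, 0.1389, 0.285]
tool_rot: [0.0, 0.521, 0.854, 0.0]
contact_force: [0.6, 0.1, -0.5]
finger_gap: 0.0058
gripper_force: 0.0
```

Run:
```python
from h import *
T=pose(); print(T.round(4)); lip()
t=capture("top"); w=capture("wrist"); cv2.imwrite("pics/w7.png",w); cv2.imwrite("pics/t7.png",t)
c=cv2.resize(t[140:260,195:375],(480,320),interpolation=cv2.INTER_CUBIC); o=np.zeros((320,800,3),np.uint8);o[:,:480]=c;o[:240,480:]=cv2.resize(w,(320,240)); cv2.imwrite("pics/m7.png",o)
# lid angle from scene+top is coarse: predict tab/edge pixels in top image for angles
ct=cam("top"); yw=np.radians(3)
for a in(1.6,1.7,1.8,1.9):
    r=.0575-np.cos(a)*.1145; z=.0465+np.sin(a)*.1145
    P=[[.5+np.cos(yw)*r-np.sin(yw)*s,-.203+np.sin(yw)*r+np.cos(yw)*s,z] for s in(.0765,0,-.0765)]
    print(a,np.round(((proj(ct,P)-[195,140])*480/180),0).tolist(),np.round(P[1],3))
```

```text
[[-4.572e-01  8.894e-01  5.000e-04  5.522e-01]
 [ 8.894e-01  4.572e-01  5.000e-04  1.389e-01]
 [ 2.000e-04  7.000e-04 -1.000e+00  2.850e-01]
 [ 0.000e+00  0.000e+00  0.000e+00  1.000e+00]]
lip [0.4579 0.0905 0.2439] tilt 0.0 tailup True
[ 0.2  -0.12  1.59  0.    1.67 -0.27] [ 0.6  0.1 -0.5] 20.15
1.6 [[318.0, 95.0], [384.0, 92.0], [449.0, 89.0]] [ 0.561 -0.2    0.161]
1.7 [[317.0, 86.0], [383.0, 83.0], [448.0, 80.0]] [ 0.572 -0.199  0.16 ]
1.8 [[316.0, 77.0], [382.0, 74.0], [447.0, 71.0]] [ 0.583 -0.199  0.158]
1.9 [[316.0, 68.0], [381.0, 65.0], [446.0, 62.0]] [ 0.594 -0.198  0.155]
```

View pics/m7.png

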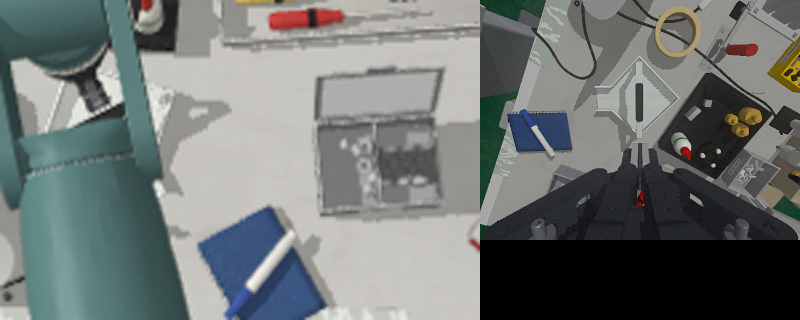

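The tray sits flat and empty at its old spot. The nuts are in the left half, and the lid edge from (316,78) to (444,68) matches about 1.8 rad. I'll go behind the lid with shut fingers.

Request:
{"method": "play_rows", "body": {
  "motion": [
    [1, 0, 0, 0, 0, 0, 0.106],
    [1, 0, 0, 0, 0, 0, 0.106],
    [1, 0, 0, 0, 0, 0, 0.106],
    [1, 0, 0, 0, 0, 0, 0.106],
    [1, -0.0428, 0.01, 0, 0, 0, 0],
    [1, -0.0428, 0.01, 0, 0, 0, 0],
    [1, -0.0428, 0.01, 0, 0, 0, 0],
    [1, -0.0428, 0.01, 0, 0, 0, 0]
  ]
}}

```text
clock: 21.05
eef_pos: [0.6011, -0.0316, 0.2829]
tool_rot: [-0.0, 0.689, 0.725, 0.0]
contact_force: [-0.4, -0.3, 0.2]
finger_gap: 0.0001
gripper_force: 0.0
```

Request:
{"method": "play_rows", "body": {
  "motion": [
    [1, -0.0428, 0.01, 0, 0, 0, 0],
    [1, -0.0428, 0.01, 0, 0, 0, 0],
    [1, -0.0428, 0.01, 0, 0, 0, 0],
    [1, -0.0428, 0.01, 0, 0, 0, 0],
    [1, 0, 0, 0.04, 0, 0, 0],
    [1, 0, 0, 0.04, 0, 0, 0],
    [1, 0, 0, 0.04, 0, 0, 0],
    [1, 0, 0, 0.04, 0, 0, 0]
  ]
}}

```text
clock: 21.85
eef_pos: [0.6493, -0.1989, 0.1211]
tool_rot: [-0.0, 0.689, 0.725, 0.0]
contact_force: [-0.3, -0.7, 0.3]
finger_gap: -0.0002
gripper_force: 0.0
```

```bash
python3 -c "
from h import *
print(pose().round(4));lip()"
```

```text
[[-5.050e-02  9.987e-01 -3.000e-04  6.493e-01]
 [ 9.987e-01  5.050e-02  4.000e-04 -1.989e-01]
 [ 4.000e-04 -3.000e-04 -1.000e+00  1.211e-01]
 [ 0.000e+00  0.000e+00  0.000e+00  1.000e+00]]
lip [ 0.5434 -0.2043  0.0801] tilt 0.0 tailup False
[-0.33  0.17  1.56  0.    1.41 -0.39] [-0.3 -0.7  0.3] 21.85
```

Request:
{"method": "play_rows", "body": {
  "motion": [
    [1, 0, -0.012, -0.001, 0, 0, 0],
    [1, 0, -0.012, -0.001, 0, 0, 0],
    [1, 0, -0.012, -0.001, 0, 0, 0],
    [1, 0, -0.012, -0.001, 0, 0, 0],
    [1, 0, -0.012, -0.001, 0, 0, 0],
    [1, 0, -0.012, -0.001, 0, 0, 0],
    [1, 0, -0.012, -0.001, 0, 0, 0],
    [1, 0, -0.012, -0.001, 0, 0, 0]
  ]
}}

```text
clock: 22.65
eef_pos: [0.553, -0.2039, 0.1318]
tool_rot: [0.001, 0.689, 0.725, 0.0]
contact_force: [1.4, -0.2, 0.4]
finger_gap: 0.0001
gripper_force: 0.4
```

Request:
{"method": "play_rows", "body": {
  "motion": [
    [1, 0, -0.011, 0.003, 0, 0, 0],
    [1, 0, -0.011, 0.005, 0, 0, 0],
    [1, 0, -0.009, 0.006, 0, 0, 0],
    [1, 0, -0.009, 0.007, 0, 0, 0],
    [1, 0, -0.007, 0.008, 0, 0, 0],
    [1, 0, -0.007, 0.009, 0, 0, 0],
    [1, 0, -0.005, 0.01, 0, 0, 0],
    [1, 0, -0.004, 0.011, 0, 0, 0]
  ]
}}

```text
clock: 23.45
eef_pos: [0.4905, -0.207, 0.0707]
tool_rot: [-0.0, 0.689, 0.725, 0.0]
contact_force: [-0.3, -0.2, 0.7]
finger_gap: -0.0004
gripper_force: 0.3
```

Request:
{"method": "play_rows", "body": {
  "motion": [
    [1, 0, -0.003, 0.008, 0, 0, 0],
    [1, 0, -0.002, 0.007, 0, 0, 0],
    [1, 0, 0, 0.005, 0, 0, 0],
    [1, 0, 0, 0.002, 0, 0, 0],
    [1, 0, 0, 0.001, 0, 0, 0],
    [1, 0, 0, 0, 0, 0, 0]
  ]
}}

```text
clock: 24.05
eef_pos: [0.4861, -0.2072, 0.0488]
tool_rot: [-0.0, 0.689, 0.725, 0.0]
contact_force: [0.9, 0.7, 0.3]
finger_gap: -0.0001
gripper_force: 0.0
```

Request:
{"method": "play_rows", "body": {
  "motion": [
    [1, 0, -0.01, 0.001, 0, 0, 0],
    [1, 0, -0.01, 0.001, 0, 0, 0],
    [1, 0, 0, 0.001, 0, 0, 0],
    [1, 0, 0, 0, 0, 0, 0]
  ]
}}

```text
clock: 24.45
eef_pos: [0.4657, -0.2086, 0.0476]
tool_rot: [0.001, 0.689, 0.725, 0.0]
contact_force: [-6.1, 2.2, 19.1]
finger_gap: 0.0001
gripper_force: 9.2
```

Firm contact with the lid at z = 48 mm. I'll retreat and check.

Request:
{"method": "play_rows", "body": {
  "motion": [
    [1, 0, 0, -0.005, 0, 0, 0],
    [1, 0, 0, -0.03, 0, 0, 0],
    [1, 0, 0, -0.04, 0, 0, 0],
    [1, 0, 0, -0.04, 0, 0, 0],
    [1, -0.02, -0.01, -0.04, 0, 0, 0],
    [1, -0.04, -0.01, 0, 0, 0, 0],
    [1, -0.04, -0.01, 0, 0, 0, 0],
    [1, 0, 0, 0, 0, 0, 0]
  ]
}}

```text
clock: 25.25
eef_pos: [0.4394, -0.3129, 0.2007]
tool_rot: [0.0, 0.69, 0.724, -0.0]
contact_force: [0.2, -0.2, 0.9]
finger_gap: -0.0001
gripper_force: 0.0
```

Run:
```python
from h import *
lip(); t=capture("top"); w=capture("wrist"); s=capture("scene")
o=np.zeros((600,800,3),np.uint8); o[:300,:400]=cv2.resize(w,(400,300)); o[:300,400:]=cv2.resize(s[150:270,210:370],(400,300),interpolation=cv2.INTER_CUBIC)
o[300:]=cv2.resize(t[140:240,170:437],(800,300),interpolation=cv2.INTER_CUBIC); cv2.imwrite("pics/m8.png",o)
```

```text
lip [ 0.3335 -0.318   0.1598] tilt 0.0 tailup False
[-0.67 -0.17  1.77 -0.    1.54 -0.71] [ 0.2 -0.2  0.9] 25.25
```

View pics/m8.png

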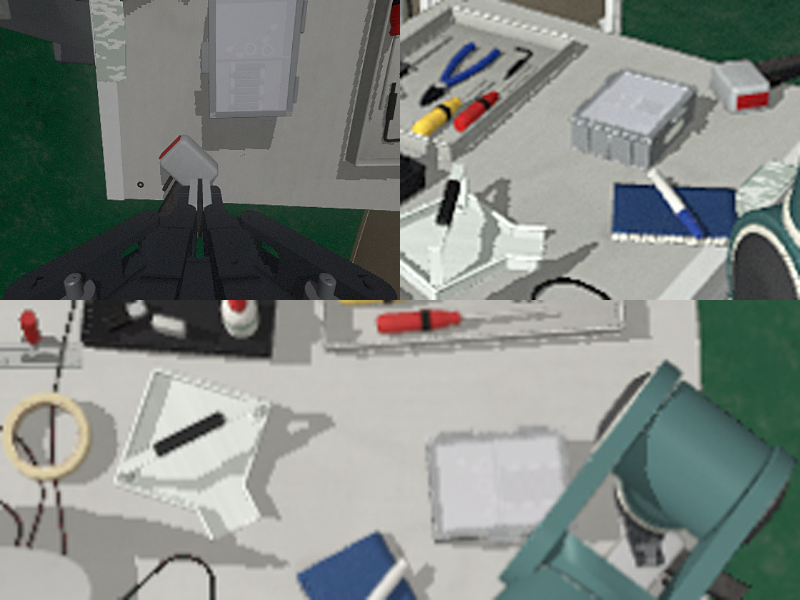

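The lid is shut flat with the nuts visible through its pane on the left side. The tray is flat and empty, the other things look undisturbed, and the robot is clear.

```bash
python3 -c "
from rig import *
print(job_done())"
```

```text
the job is handed in; nothing more can be done
None
```

I handed the job in at about 25 s: all six nuts are in the empty half, the empty tray is flat back where it started, and the lid is shut, as far as the last pictures show.

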